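# Refit the plunger of the plaster penetration tester

## Robot

A 6-joint arm with a two-finger parallel gripper is mounted at the origin on the work surface. World frame = base frame: x ahead of the robot, y to its left, z up, the work surface at z = 0. Lengths are in m, angles in degrees, forces in N, time in s.
With the tool pointing down it reaches from about 0.375 to 0.75 m from the base axis. Payload 9 kg.
Tool frame: the origin (TCP) lies where the fingers leave the gripper's body, on its centre line; the fingertips stand 73 mm ahead of it and the grasp point (between the pads) lies 54 mm ahead of it (robot.tip_reach is the distance from the TCP to the fingertips, in m); z points along the fingers, y is the line along which they close (so a half turn about z gives the same grasp; the last joint's range is limited). The gripper opens to 85 mm and grips with 20 to 120 N. Pads are 22 mm wide; open, the fingers measure 114 mm over their backs; the gripper's body (76 mm by 85 mm) begins 54 mm behind the grasp point. The pads swing forward as they close: fully open they stand 13 mm farther back than shut.
Start: joints at [64.59, 5.964, 5.575, 89.605, 0, 77.527], TCP at [0.134, 0.585, 0.304] pointing down, gripper open.
Joint ranges: [-171.21, 171.21], [-48.23, 106.86], [-62.78, 66.21], [-105.2, 120.99], [-86.42, 89.51], [-180, 180]. Speed limits (degrees/s): [127.2, 127.2, 147.25, 180, 180, 180].

## Interface

Orientations are given as [roll, pitch, yaw] about the fixed x, y, z axes, in that order (R = Rz(yaw) Ry(pitch) Rx(roll)).
In Python, from plant import robot gives the robot as it stands. Calls block until the motion is done:
- robot.move_pose(position, orientation): joint-space move of the TCP to a pose.
- robot.line_to(position, vel=0.15, rotation=None, guard=None): straight line of the TCP; rotation=None keeps the orientation; vel is the mean speed in m/s. With guard (N) it stops when the force on the tool has changed by that much, and returns True; else False.
- robot.goto_joints(angles): joint-space move.
- robot.set_gripper(opening): finger opening in m; the grip force is fixed at half the most; returns when the fingers have stopped.
- robot.pause(seconds).
- robot.ik(position, orientation): joint angles nearest the present ones, or None.
- robot.observe(): the state.
- robot.grab_frame(name): name is "side" or "top" or "wrist"; returns the picture (480x640x3 uint8, blue, green, red); there is no depth.
- robot.get_calibration(name): a dict with "vertical_fov" (degrees; the focal length in pixels is half the picture's height over the tangent of half this angle, whatever the lens; pixels are square), "cx", "cy" (the principal point, pixels), "rvec" (rotation vector, rad) and "tvec" (3), from world to camera coordinates, as OpenCV has them. Camera axes: x right, y down, z forward; pixel columns grow to the right and rows downward; lengths in m; the calibration is good to about 2 mm. A picture is of the moment at which its call begins: read the wrist's pose just before it. get_calibration takes no time and is no camera call; for the wrist camera it gives the pose at the moment of the call.
A pose or a line that the arm cannot do raises robot.IKError and nothing moves.
- robot.job_done(): hands the job in; it is judged then, once.
The state is a dict: "time": time; "q": joint angles; "qvel": joint speeds; "joint_torque": joint torques, N m; "tool_pos": TCP position; "tcp_rot": TCP orientation; "ft_force": force on the tool from outside, world axes, zero at the start; "torque": the same for the moment, N m; "gripper_width": finger opening in m; "gripper_force": force on a finger pad.
Only numpy, scipy, OpenCV 4.12 (cv2) and the standard library are available. Lean on these libraries where they do the work, as an engineer would, in place of code of your own. Each camera call takes 0.05 s, during which the arm holds its last target. There are 200 camera calls.

## Task

The cleaned plunger has to go back into the plaster tester: lift the long capped steel rod out of the wooden stand, feed its plain end down through the upper guide bush and on through the lower one. The clamp screws are slack, so finish while still holding it by its cap, hanging freely in both guides and at rest, with the tip well out below the lower guide and well clear of the glass plate, which it must never touch. Leave the needles in the stand and everything else on the bench where they are.

Things in the scene. Friction and masses are not known exactly. Their poses are not given: they have to be found in the camera images.
- plunger: Loose steel rod, 180 mm long, 0.2 to 0.36 kg, upright in one of the stand's bores (which one varies), much taller than the needles there. Shank 12 mm in diameter, lower end bevelled to 7 mm over the last 6 mm; ribbed cap 20 mm in diameter, 30 mm tall, at the top (150 to 180 mm from the tip), to grip it by. Origin: centre of the lower tip; z axis up the rod to the cap.
- stand: Heavy beech block that does not move, 60 mm (x) by 150 mm (y) by 60 mm tall, with three vertical bores in a row along its y axis at y = -50, 0 and +50 mm, each 13 mm in diameter and 45 mm deep (floor 15 mm above the bench). Origin: centre of its underside.
- tester: Heavy plaster tester (Vicat frame), does not move: grey base 150 (x) x 110 (y) x 16 mm, 22 mm column at x = +50 mm, two arms towards -x, each ending in a flared brass guide bush at x = -15 mm, y = 0, one straight above the other; scale plate and slack clamp screws beside the arms. Nothing on it is higher than 163 mm above the bench. Origin: centre of its underside; z up.
- upper_guide (a point): Centre of the mouth (top rim) of the upper guide bush, 162 mm above the bench. Bush 18 mm tall, vertical bore 14 mm in diameter, open at both ends; the top 8 mm flare outwards to about 23 mm at the rim, outside 31 mm. Axes as the tester's.
- lower_guide (a point): Centre of the mouth (top rim) of the lower guide bush, 96 mm above the bench, exactly below the upper one. Same bush: 18 mm tall, so its lower edge is 78 mm above the bench. Axes as the tester's.
- glass: Glass plate 90 x 90 x 5 mm fixed on the tester's base under the guides; its top is 21 mm above the bench. Origin: centre of its underside.
- needle: Bystander: needle holder standing in another bore of the stand, 12 mm shank, brass collar 18 mm in diameter, thin needle pointing up, 106 mm tall in all. Origin: centre of its lower end.
- ring_needle: Bystander: shorter needle holder in the third bore, 12 mm shank, steel disc 24 mm in diameter, brass stub on top, 88 mm tall in all. Origin: centre of its lower end.
- mould: Bystander: loose black ring mould, open at both ends, 82 mm in diameter at the foot, 40 mm tall, standing on the bench. Origin: centre of its underside.
- glue: Bystander: small white plastic glue bottle, 34 mm in diameter, 85 mm tall. Origin: centre of its underside.
- brush: Bystander: flat paint brush lying across the far side of the bench, 200 mm long, handle to its -x. Origin: on the bench under the middle.

How it is judged:
By the outcome, as a careful person would: the job done as asked, in the order asked, and still so for the second after the job is handed in, while the arm keeps its last pose, push and grip.
It also fails if it takes over 51 s, if anything falls off the work surface, if the arm or the gripper's body presses on something with over 40 N, if the wrist force passes 120 N, or if a joint passes its speed limit or range.

## Working session

There is one attempt and no reset: what is moved stays moved. The work goes in short steps, each a Python script; the robot and the scene stay as the last script left them, time stands still between calls to the robot, and variables do not carry over. Pictures are saved under pics/ and viewed, at most 10 in all, crops included, and the job is handed in when it is done.

```bash
ls; mkdir -p pics; python3 - <<'E'
from plant import robot
import cv2
for n in ("side","top","wrist"):
    c=robot.get_calibration(n); print(n,c)
    cv2.imwrite(f"pics/{n}0.png",robot.grab_frame(n))
s=robot.observe(); print(s['time'],s['tool_pos'],s['tcp_rot'])
E
```

```text
pics
side {'vertical_fov': 57.015147482208036, 'cx': 319.8520437342849, 'cy': 243.43761524694017, 'rvec': array([ 2.22356611, -0.7340257 ,  0.3213704 ]), 'tvec': array([-0.51723774,  0.35919303,  0.5021496 ])}
top {'vertical_fov': 49.29431535896323, 'cx': 317.177956741715, 'cy': 228.14356113211184, 'rvec': array([ 2.17338453, -2.19150965,  0.13197396]), 'tvec': array([0.00805778, 0.64858807, 1.06959154])}
wrist {'vertical_fov': 68.80463259794571, 'cx': 322.64567767844176, 'cy': 240.0096711043635, 'rvec': array([-2.24628384, -1.78815752, -0.29185461]), 'tvec': array([-0.59891774, -0.04147524,  0.38165191])}
0.15 [0.13425131 0.5846193  0.30331469] [-1.79944356e+02 -1.15801411e-02  1.67061290e+02]
```

View pics/side0.png

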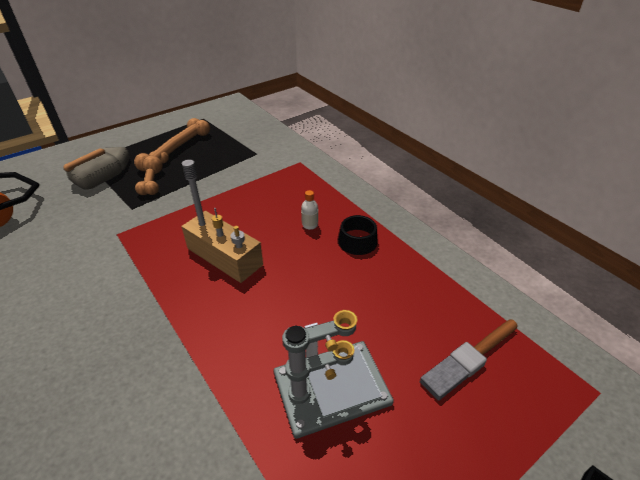

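View pics/top0.png

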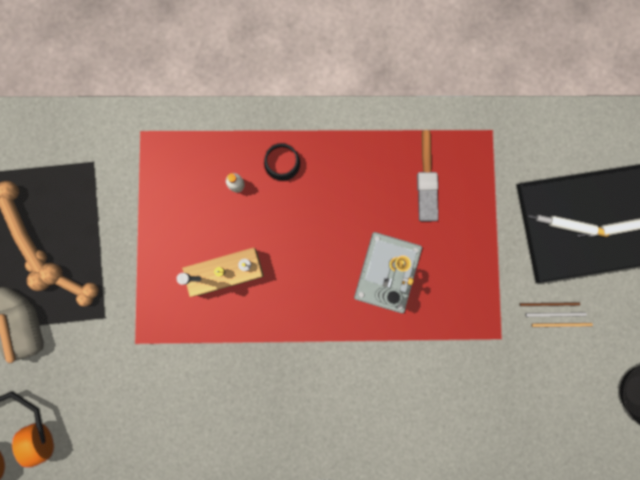

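The side view shows the plunger cap top at about (189,163) and the upper guide rim at (345,320), with the lower rim at (343,350). The top view shows the cap at (182,279) and the upper guide at (402,263). I'll triangulate these roughly first, then refine with the wrist camera.

```bash
cat > h.py <<'E'
import numpy as np, cv2
from plant import robot
def cam(n):
    c=robot.get_calibration(n); f=240/np.tan(np.radians(c['vertical_fov']/2))
    K=np.array([[f,0,c['cx']],[0,f,c['cy']],[0,0,1]]); R=cv2.Rodrigues(c['rvec'])[0]; t=np.array(c['tvec'])
    return K,R,t
def ray(C,p):
    K,R,t=C; d=R.T@np.linalg.inv(K)@np.array([p[0],p[1],1.]); return -R.T@t,d
def onz(C,p,z):
    o,d=ray(C,p); return o+d*(z-o[2])/d[2]
def proj(C,X):
    x=C[0]@(C[1]@np.array(X)+C[2]); return x[:2]/x[2]
def tri(obs):
    A=np.zeros((3,3));b=np.zeros(3);L=[]
    for C,p in obs:
        o,d=ray(C,p); d=d/np.linalg.norm(d); M=np.eye(3)-np.outer(d,d); A+=M; b+=M@o; L.append((M,o))
    X=np.linalg.solve(A,b); return X,[1e3*np.linalg.norm(M@(X-o)) for M,o in L]
E
python3 - <<'E'
from h import *
S,T=cam("side"),cam("top")
for n,a,b in (("cap",(189,163),(182,279)),("ug",(345,320),(402,263)),("needlecollar",(218,219),(219,272)),("glue",(309,194),(232,177))):
    print(n,tri([(S,a),(T,b)]), onz(T,b,.195)[:2], onz(T,b,.162)[:2])
for p in ((264,270),(257,248),(180,268),(188,297),(374,234),(423,245),(403,313),(355,299),(394,297)): print(p,onz(T,p,.06 if p[0]<300 else .016).round(4))
W=cam("wrist"); s=robot.observe(); p=s['tool_pos']; print(-W[1].T@W[2]-p, W[1].T[:,2], W[1].T[:,0])
E
```

```text
cap (array([0.54583218, 0.24595048, 0.19224281]), [np.float64(1.6727018656938755), np.float64(1.6727018656939363)]) [0.54425999 0.24591522] [0.54435222 0.25359885]
ug (array([ 0.57036909, -0.15159872,  0.15690333]), [np.float64(0.25977439084187326), np.float64(0.25977439084187104)]) [ 0.56903198 -0.14437393] [ 0.57000116 -0.15050688]
needlecollar (array([0.55893655, 0.19686422, 0.09437535]), [np.float64(1.531894782591985), np.float64(1.5318947825919187)]) [0.55597422 0.18102703] [0.55648114 0.18641356]
glue (array([0.74842626, 0.17573918, 0.07975216]), [np.float64(0.866497346136484), np.float64(0.866497346136471)]) [0.72635049 0.1591984 ] [0.73288889 0.16381219]
(264, 270) [0.5613 0.1121 0.06  ]
(257, 248) [0.6061 0.1264 0.06  ]
(180, 268) [0.5668 0.2817 0.06  ]
(188, 297) [0.5085 0.2648 0.06  ]
(374, 234) [ 0.6367 -0.1191  0.016 ]
(423, 245) [ 0.6123 -0.2237  0.016 ]
(403, 313) [ 0.469  -0.1771  0.016 ]
(355, 299) [ 0.4993 -0.0761  0.016 ]
(394, 297) [ 0.5027 -0.1588  0.016 ]
[-0.08039818  0.01830787  0.07053503] [ 0.31165554 -0.07340295 -0.9473557 ] [ 0.22450931  0.97447055 -0.0016461 ]
```

View pics/wrist0.png

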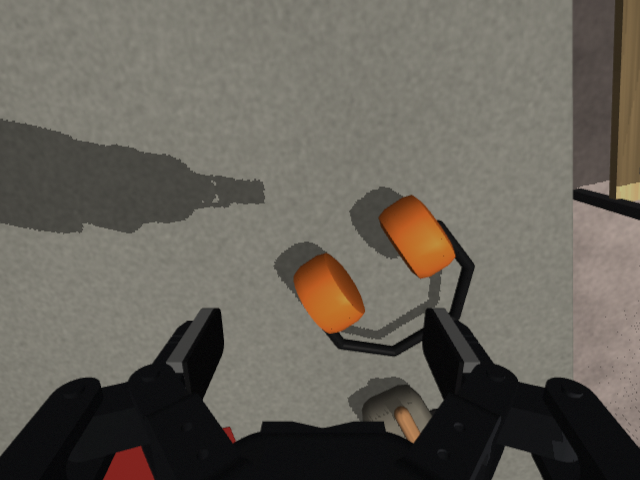

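The start wrist view shows only clutter outside the mat, so it doesn't help. Triangulation gives cap z 0.192 (expected 0.195) and rim z 0.157 (expected 0.162), which agree with the text. I'll check reachability and take two wrist views above the cap.

```bash
python3 - <<'E'
from h import *
for P,y in (((.545,.247,.36),-156),((.545,.247,.234),-156),((.57,-.151,.43),-165),((.57,-.151,.43),165),((.57,-.151,.27),165),((.57,-.151,.27),-165),((.57,-.151,.43),-156)):
    print(P,y,None if robot.ik(P,(180,0,y)) is None else robot.ik(P,(180,0,y)).__repr__())
ims=[]
for d in ((0,.04),(0,-.03)):
    robot.move_pose((.545+d[0],.247+d[1],.36),(180,0,-160))
    robot.pause(.2)
    C=cam("wrist"); im=robot.grab_frame("wrist")
    k=len(ims); np.savez(f"c{k}.npz",K=C[0],R=C[1],t=C[2]); cv2.imwrite(f"pics/a{k}.png",im); ims.append(im)
    print(proj(C,(.545,.247,.195)),robot.observe()['time'])
cv2.imwrite("pics/am.png",np.hstack([cv2.resize(i,(400,300)) for i in ims]))
E
```

```text
(0.545, 0.247, 0.36) -156 array([ 11.87160046,   6.91982931,  12.46214534,  95.54231603,
         0.        , -12.12839954])
(0.545, 0.247, 0.234) -156 array([ 11.87160046,   5.53659342,  -2.13833273,  82.32507386,
         0.        , -12.12839954])
(0.57, -0.151, 0.43) -165 array([-27.5340545 ,   8.45129826,  21.61346222, 103.16216396,
         0.        , -42.5340545 ])
(0.57, -0.151, 0.43) 165 array([-27.5340545 ,   8.45129826,  21.61346222, 103.16216396,
         0.        , -12.5340545 ])
(0.57, -0.151, 0.27) 165 array([-27.5340545 ,   3.89775391,  -0.12389957,  85.97834652,
         0.        , -12.5340545 ])
(0.57, -0.151, 0.27) -165 array([-27.5340545 ,   3.89775391,  -0.12389957,  85.97834652,
         0.        , -42.5340545 ])
(0.57, -0.151, 0.43) -156 array([-27.5340545 ,   8.45129826,  21.61346222, 103.16216396,
         0.        , -51.5340545 ])
[268.4137277  225.76226057] 2.25
[361.10533895 257.26563556] 2.8833
```

View pics/am.png

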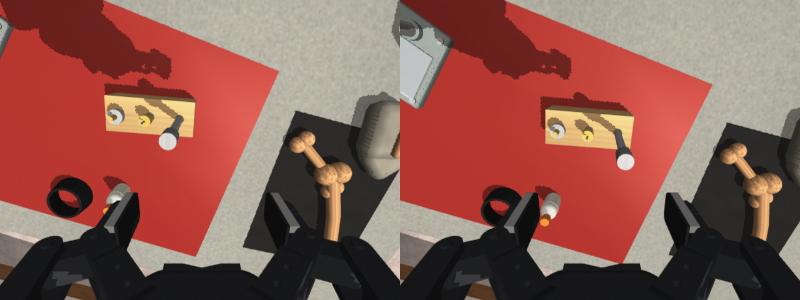

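Both wrist views show the cap top as a bright disc, at full-resolution pixels of about (270,226) and (360,257). That matches the predictions. I'll take the disc centroids and triangulate.

```bash
cat >> h.py <<'E'
def disc(im,p,r=30,thr=None):
    g=cv2.cvtColor(im,cv2.COLOR_BGR2HSV); u,v=int(p[0]),int(p[1])
    m=((g[...,1]<60)&(g[...,2]>thr)).astype(np.uint8); w=np.zeros_like(m); w[max(v-r,0):v+r,max(u-r,0):u+r]=1
    cs=cv2.findContours(m*w,cv2.RETR_EXTERNAL,cv2.CHAIN_APPROX_NONE)[0]
    c=max(cs,key=cv2.contourArea); return cv2.fitEllipse(cv2.convexHull(c)), cv2.contourArea(c)
E
python3 - <<'E'
from h import *
for thr in (150,170,190):
    obs=[]
    for k,p in ((0,(269,226)),(1,(360,257))):
        z=np.load(f"c{k}.npz"); C=(z['K'],z['R'],z['t']); im=cv2.imread(f"pics/a{k}.png")
        if thr==150: print(cv2.cvtColor(im,cv2.COLOR_BGR2HSV)[p[1]-20:p[1]+21:4,p[0],2])
        e,a=disc(im,p,thr=thr); print(thr,e,a); obs.append((C,e[0]))
    print(tri(obs),[onz(C,p,.195) for C,p in obs])
E
```

```text
[ 61  62 218 218 218 216 216 216 216 195 196]
150 ((267.6968994140625, 225.9662628173828), (26.839731216430664, 28.575481414794922), 119.09786987304688) 572.0
[ 55  65  82 226 225 224 224 224 224 206 205]
150 ((360.6254577636719, 258.7355651855469), (25.581092834472656, 27.488616943359375), 66.92738342285156) 527.0
(array([0.54517406, 0.24665443, 0.19671165]), [np.float64(0.4066054893202957), np.float64(0.40660548932034085)]) [array([0.54531407, 0.24657257, 0.195     ]), array([0.54617551, 0.24710218, 0.195     ])]
170 ((267.6446838378906, 226.08798217773438), (26.553497314453125, 28.536211013793945), 118.3071517944336) 568.0
170 ((360.6025695800781, 258.8175048828125), (25.449203491210938, 27.41950035095215), 71.14897155761719) 520.5
(array([0.5452359 , 0.24664989, 0.19676744]), [np.float64(0.39108528144902677), np.float64(0.3910852814491203)]) [array([0.54541148, 0.24656441, 0.195     ]), array([0.54624018, 0.24711051, 0.195     ])]
190 ((267.61492919921875, 226.2935028076172), (26.171297073364258, 28.335445404052734), 112.62247467041016) 552.0
190 ((360.5899658203125, 259.0046691894531), (25.135841369628906, 27.235654830932617), 74.0003890991211) 509.0
(array([0.54535535, 0.24667837, 0.19683834]), [np.float64(0.3850166021425774), np.float64(0.38501660214268035)]) [array([0.54556199, 0.24658907, 0.195     ]), array([0.54637812, 0.24715645, 0.195     ])]
```

The cap is at (0.5455, 0.2468) with its top at 0.1967, consistent with the expected 0.195. Next I grasp it and lift.

```bash
python3 - <<'E'
from h import *
x,y=.5455,.2468
def st(l):
    s=robot.observe(); print(l,s['time'],np.round(s['tool_pos'],4),np.round(s['tcp_rot'],2),'F',np.round(s['ft_force'],2),'M',np.round(s['torque'],2),'w',s['gripper_width'],s['gripper_force'])
robot.move_pose((x,y,.30),(180,0,-160)); 
print(robot.line_to((x,y,.235),vel=.1,guard=15)); st('down')
robot.set_gripper(0.0); st('grip')
robot.line_to((x,y,.25),vel=.05); st('l1')
robot.line_to((x,y,.435),vel=.15); robot.pause(.3); st('l2')
C=cam("wrist"); im=robot.grab_frame("wrist"); cv2.imwrite("pics/b.png",im)
cv2.imwrite("pics/bs.png",robot.grab_frame("side"))
print([proj(C,(x,y,z)) for z in (.396,.366,.216)],[proj(cam("side"),(x,y,z)) for z in (.396,.366,.216)])
a=cv2.resize(im,(400,300)); b=cv2.resize(cv2.imread("pics/bs.png"),(400,300)); cv2.imwrite("pics/bm.png",np.hstack([a,b]))
E
```

```text
False
down 4.0583 [0.5458 0.2468 0.2359] [-1.7999e+02  6.0000e-02 -1.6001e+02] F [ 0.2  -0.57  0.54] M [ 0.01 -0.04 -0.01] w 0.08525310515642745 0.0
grip 4.6833 [0.5456 0.2469 0.2353] [ 1.8e+02  3.0e-02 -1.6e+02] F [-0.08  0.16  1.77] M [0.04 0.1  0.02] w 0.01847144915549051 58.45114231109619
l1 5.1333 [0.5456 0.2468 0.2502] [-1.8e+02  2.0e-02 -1.6e+02] F [-0.23  0.52 -1.96] M [-0.05  0.02  0.02] w 0.01864320654902644 58.56359124183655
l2 6.8167 [0.5454 0.2468 0.4347] [ 1.7999e+02 -3.0000e-02 -1.6000e+02] F [ 0.61 -0.84 -1.93] M [ 0.03 -0.04 -0.01] w 0.018172137650222336 58.56884837150574
[array([323.25322639, 357.04462037]), array([323.20064622, 314.82085268]), array([323.08697915, 223.54211033])] [array([157.98199002,  37.74644035]), array([163.15243939,  59.60179491]), array([184.71682487, 150.75388971])]
```

View pics/bm.png

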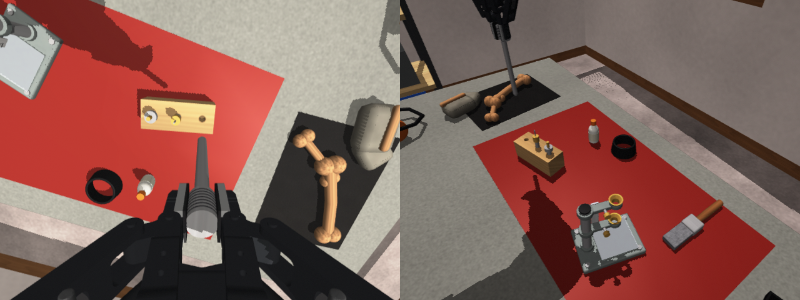

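The side view shows the rod lifted clear and the needles still in the stand. The wrist view has the tip at about (322,221) against a predicted (323,223), so the rod hangs straight. Next I move beside the tester and view the guide from two places.

```bash
python3 - <<'E'
from h import *
gx,gy=.570,-.151
cr=[]
for k,d in enumerate((.055,-.055)):
    robot.line_to((gx,gy+d,.435),vel=.25 if k==0 else .15,rotation=(180,0,165)); robot.pause(.3)
    C=cam("wrist"); im=robot.grab_frame("wrist"); cv2.imwrite(f"pics/g{k}.png",im); np.savez(f"g{k}.npz",K=C[0],R=C[1],t=C[2])
    p=proj(C,(gx,gy,.162)); print(p,robot.observe()['time'],robot.observe()['tool_pos'])
    u,v=int(p[0]),int(p[1]); cr.append(cv2.resize(im[v-60:v+60,u-60:u+60],(400,400),interpolation=cv2.INTER_CUBIC))
cv2.imwrite("pics/gm.png",np.hstack(cr))
E
```

```text
[270.38895175 221.8776097 ] 8.7917 [ 0.57001555 -0.09561083  0.43506831]
[376.12366831 194.14151023] 10.025 [ 0.5700724  -0.20549087  0.43515006]
```

View pics/gm.png

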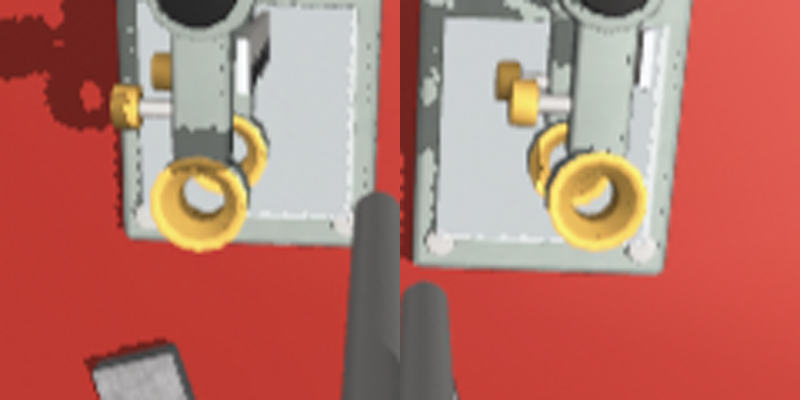

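In both crops the upper brass rim is centred within about 1 px of the prediction, and the lower guide shows behind it. I'll fit the rim, and also check the rod midline in the wrist and side views.

```bash
cat >> h.py <<'E'
def rim(im,p,r0):
    h=cv2.cvtColor(im,cv2.COLOR_BGR2HSV); m=((h[...,0]>12)&(h[...,0]<35)&(h[...,1]>90)&(h[...,2]>60))
    pts=[]
    for a in np.radians(np.arange(0,360,4)):
        rr=np.arange(r0*.75,r0*1.4,.25); xy=np.c_[p[0]+rr*np.cos(a),p[1]+rr*np.sin(a)]
        v=m[np.round(xy[:,1]).astype(int),np.round(xy[:,0]).astype(int)]
        if v[0] and not v.all(): pts.append(xy[np.argmin(v)]-.125*np.r_[np.cos(a),np.sin(a)])
    pts=np.array(pts,np.float32)
    for _ in range(6):
        e=cv2.fitEllipse(pts); d=np.abs(np.linalg.norm(pts-e[0],axis=1)-sum(e[1])/4); k=d<max(1.5,1.5*np.median(d)); pts=pts[k]
    return e,len(pts)
def midline(im,C,top,bot,half=25):
    # centre of the dark shank across the predicted axis, at fractions along it
    g=cv2.GaussianBlur(im,(3,3),0).astype(float); a,b=proj(C,top),proj(C,bot); t=(b-a)/np.linalg.norm(b-a); n=np.r_[-t[1],t[0]]
    h=cv2.cvtColor(im,cv2.COLOR_BGR2HSV); out=[]
    for f in np.linspace(.3,1.05,16):
        q=a+(b-a)*f; s=np.arange(-half,half,.25); xy=np.round(q+np.outer(s,n)).astype(int)
        ok=(xy[:,0]>=0)&(xy[:,0]<640)&(xy[:,1]>=0)&(xy[:,1]<480)
        xy=np.clip(xy,0,[639,479]); x=h[xy[:,1],xy[:,0]]; v=(x[:,1]<60)&(x[:,2]<140)&ok
        # run containing the place nearest the axis
        lab=cv2.connectedComponents(v.astype(np.uint8)[None])[1][0]; L=[l for l in set(lab) if l]
        if L:
            l=min(L,key=lambda l:abs(s[lab==l]).min()); out.append((round(f,2),round(s[lab==l].mean(),2),round(s[lab==l].size*.25,1)))
    return out,n
E
python3 - <<'E'
from h import *
obs=[]
for k,p in ((0,(270.4,222.9)),(1,(375.6,194.1))):
    z=np.load(f"g{k}.npz"); C=(z['K'],z['R'],z['t']); im=cv2.imread(f"pics/g{k}.png")
    for _ in range(2): e,n=rim(im,p,15); p=e[0]
    print(e,n); obs.append((C,p)); print(onz(C,p,.162))
    y=(-.0956,-.2055)[k]; print(midline(im,C,(.570,y,.396),(.570,y,.216)))
print(tri(obs))
im=robot.grab_frame("side"); cv2.imwrite("pics/s2.png",im); C=cam("side")
P=robot.observe()['tool_pos']; print(P,-C[1].T@C[2]); x,y=P[:2]
print([proj(C,(x,y,z)) for z in (.396,.366,.216)]); print(midline(im,C,(x,y,.396),(x,y,.216)))
z=im[:,170:570]; cv2.imwrite("pics/s2c.png",z)
E
```

```text
((269.0550537109375, 221.76072692871094), (28.027347564697266, 29.50564193725586), 122.93502807617188) 90
[ 0.56953174 -0.15227322  0.162     ]
([(np.float64(0.3), np.float64(-0.12), 50.0), (np.float64(0.35), np.float64(-0.12), 50.0), (np.float64(0.4), np.float64(-0.12), 31.0), (np.float64(0.45), np.float64(-0.12), 23.0), (np.float64(0.5), np.float64(-0.12), 21.0), (np.float64(0.55), np.float64(-0.12), 21.0), (np.float64(0.6), np.float64(-0.62), 20.0), (np.float64(0.65), np.float64(-0.12), 19.0), (np.float64(0.7), np.float64(-0.62), 18.0), (np.float64(0.75), np.float64(-0.12), 17.0), (np.float64(0.8), np.float64(-0.12), 17.0), (np.float64(0.85), np.float64(-0.12), 15.0), (np.float64(0.9), np.float64(-0.12), 15.0), (np.float64(0.95), np.float64(-0.62), 14.0), (np.float64(1.0), np.float64(-0.62), 14.0)], array([ 0.99999901, -0.00140856]))
((374.62982177734375, 193.99343872070312), (29.025074005126953, 30.187545776367188), 54.92646408081055) 89
[ 0.56947213 -0.15239877  0.162     ]
([(np.float64(0.3), np.float64(-0.12), 50.0), (np.float64(0.35), np.float64(-0.12), 50.0), (np.float64(0.4
[... 907 characters left out ...]
np.float64(0.3), np.float64(-4.75), 22.2), (np.float64(0.35), np.float64(-2.88), 14.0), (np.float64(0.4), np.float64(-1.88), 12.0), (np.float64(0.45), np.float64(-1.75), 12.2), (np.float64(0.5), np.float64(-1.25), 11.2), (np.float64(0.55), np.float64(-1.25), 11.2), (np.float64(0.6), np.float64(-1.25), 11.2), (np.float64(0.65), np.float64(-1.25), 11.2), (np.float64(0.7), np.float64(-1.25), 11.2), (np.float64(0.75), np.float64(-0.75), 10.2), (np.float64(0.8), np.float64(-0.75), 10.2), (np.float64(0.85), np.float64(-0.75), 10.2), (np.float64(0.9), np.float64(-0.75), 10.2), (np.float64(0.95), np.float64(-0.75), 10.2), (np.float64(1.0), np.float64(-0.75), 8.2)], array([-0.98944459, -0.14491174]))
```

View pics/s2c.png

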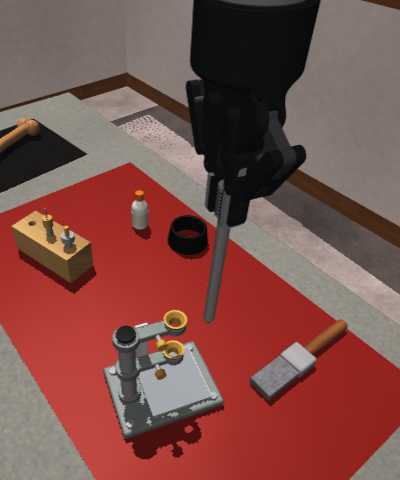

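The side view shows the needles in the stand and the rod held vertically, with its tip at full-image pixel (378,320). The guide measures (0.5696, -0.1524, 0.1616), against an expected z of 0.162. I'll move above it, check the rod against the rim in the side view, then descend with a guard.

```bash
cat >> h.py <<'E'
def st(l):
    s=robot.observe(); print(l,round(s['time'],2),np.round(s['tool_pos'],4),'F',np.round(s['ft_force'],2),'M',np.round(s['torque'],3),'w',round(s['gripper_width'],4),flush=True); return s
E
python3 - <<'E'
from h import *
x,y=.5695,-.1523
robot.line_to((x,y,.435),vel=.1); robot.pause(.3)
robot.line_to((x,y,.405),vel=.08); robot.pause(.3); st('above')
im=robot.grab_frame("side"); cv2.imwrite("pics/s3.png",im); C=cam("side")
p=proj(C,(x,y,.162)); print('pred rim',p)
o=cv2.imread("pics/s2.png")
for _ in range(2): e,n=rim(o,p,13); p=e[0]
print(e,n)
mm,n=midline(im,C,(x,y,.366),(x,y,.186)); print(n,mm[4:])
w=robot.grab_frame("wrist"); cv2.imwrite("pics/w3.png",w)
p=proj(C,(x,y,.162)).astype(int)
a=cv2.resize(im[p[1]-100:p[1]+60,p[0]-80:p[0]+80],(400,400)); b=cv2.resize(w[120:320,220:420],(400,400)); cv2.imwrite("pics/m3.png",np.hstack([a,b]))
E
```

```text
above 11.88 [ 0.5696 -0.1523  0.4055] F [ 0.38 -0.46 -3.07] M [ 0.004  0.093 -0.006] w 0.0183
pred rim [344.76743932 318.21552971]
((344.920166015625, 319.2689208984375), (19.881860733032227, 23.609277725219727), 94.85608673095703) 74
[-0.99796766 -0.06372245] [(np.float64(0.5), np.float64(-3.12), 16.0), (np.float64(0.55), np.float64(-7.38), 22.0), (np.float64(0.6), np.float64(-1.88), 10.0), (np.float64(0.65), np.float64(-1.12), 10.0), (np.float64(0.7), np.float64(-1.12), 9.0), (np.float64(0.75), np.float64(-1.0), 10.2), (np.float64(0.8), np.float64(-0.88), 9.0), (np.float64(0.85), np.float64(-0.88), 8.0), (np.float64(0.9), np.float64(-0.62), 9.0), (np.float64(0.95), np.float64(-0.62), 8.0), (np.float64(1.0), np.float64(-0.88), 6.0)]
```

View pics/m3.png

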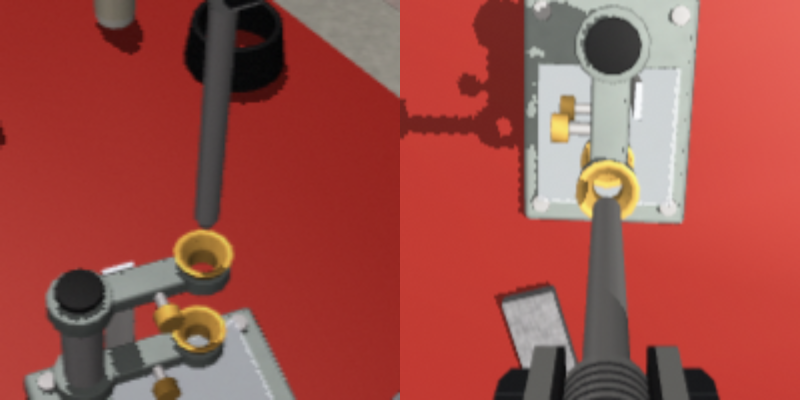

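In the side crop the tip hangs over the rim within about 0.6 px, and in the wrist crop the rod is laterally centred on the brass ring. I'll descend through the upper guide with a guard.

```bash
python3 - <<'E'
from h import *
x,y=.5695,-.1523
for z in (.385,.372,.36,.345,.33,.318):
    g=robot.line_to((x,y,z),vel=.04,guard=4); st((z,g))
    if g: break
E
```

```text
(0.385, False) 12.63 [ 0.5695 -0.1523  0.385 ] F [-1.37 -0.31 -2.53] M [-0.046 -0.019 -0.02 ] w 0.0185
(0.372, False) 13.11 [ 0.5694 -0.1522  0.3717] F [ 0.42 -0.19 -2.26] M [ 0.     0.042 -0.033] w 0.0186
(0.36, False) 13.56 [ 0.5694 -0.1522  0.3597] F [ 0.03 -0.47 -1.44] M [-0.026 -0.027  0.007] w 0.0182
(0.345, False) 14.08 [ 0.5694 -0.1523  0.3448] F [ 0.4   0.03 -1.85] M [-0.058  0.009  0.021] w 0.0184
(0.33, False) 14.61 [ 0.5694 -0.1522  0.3298] F [ 0.64  0.07 -2.59] M [-0.023  0.034  0.046] w 0.0183
(0.318, False) 15.06 [ 0.5694 -0.1523  0.3176] F [ 0.36  0.05 -2.93] M [-0.019 -0.057 -0.005] w 0.0185
```

The rod is through the upper guide with no contact force. I'll continue through the lower guide to a tip height of about 0.05.

```bash
python3 - <<'E'
from h import *
x,y=.5695,-.1523
for z in (.305,.295,.285,.276,.268):
    g=robot.line_to((x,y,z),vel=.04,guard=4); st((z,g))
    if g: break
robot.pause(.6); F=[]
for _ in range(10): robot.pause(.05); s=robot.observe(); F.append(np.r_[s['ft_force'],s['torque']])
print(np.mean(F,0).round(3),np.std(F,0).round(3))
im=robot.grab_frame("side"); cv2.imwrite("pics/s4.png",im)
cv2.imwrite("pics/m4.png",cv2.resize(im[260:440,250:410],(533,600),interpolation=cv2.INTER_CUBIC))
print([proj(cam("side"),(x,y,z)) for z in (.162,.096,.078,.049,.021)])
E
```

```text
(0.305, False) 15.53 [ 0.5694 -0.1522  0.3047] F [ 0.88 -0.9  -2.13] M [0.022 0.037 0.03 ] w 0.0184
(0.295, False) 15.93 [ 0.5694 -0.1523  0.2946] F [ 0.02  0.1  -2.63] M [-0.003  0.016  0.042] w 0.0182
(0.285, False) 16.33 [ 0.5694 -0.1523  0.2846] F [ 0.61  0.29 -2.48] M [ 0.006  0.04  -0.019] w 0.0184
(0.276, False) 16.71 [ 0.5694 -0.1523  0.2756] F [-0.1   0.65 -2.96] M [ 0.017 -0.027  0.063] w 0.0183
(0.268, False) 17.06 [ 0.5694 -0.1523  0.2676] F [ 0.44 -0.4  -2.31] M [0.013 0.049 0.005] w 0.0182
[-2.630e-01  5.190e-01 -2.366e+00  8.200e-02  6.000e-02 -1.000e-03] [0.432 0.338 0.549 0.02  0.029 0.025]
[array([344.76743932, 318.21552971]), array([342.83862315, 348.42303282]), array([342.36201674, 355.88724313]), array([341.63325721, 367.30046454]), array([340.9718069 , 377.65954518])]
```

View pics/m4.png

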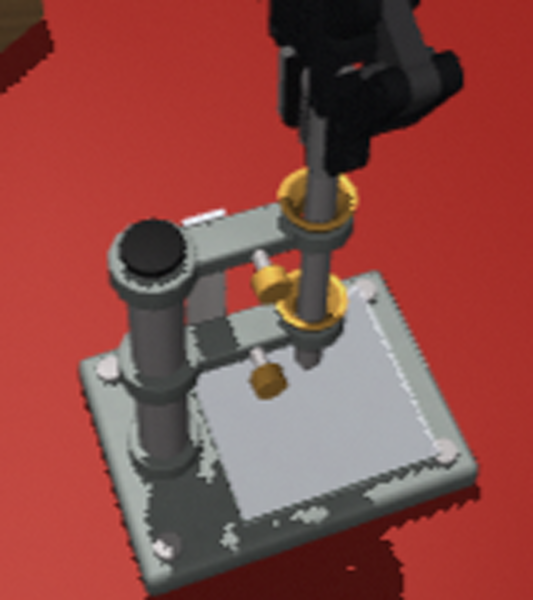

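The side crop shows the rod through both bushes, with the tip at about full-image (343,370). That is below the lower guide and clear of the glass. I'll do a brief probe with small lateral shifts to confirm it's centred and hanging freely.

```bash
python3 - <<'E'
from h import *
x,y,z=.5695,-.1523,.268
for d in ((0,0),(.0012,0),(-.0012,0),(0,.0012),(0,-.0012),(0,0)):
    robot.line_to((x+d[0],y+d[1],z),vel=.01,guard=8); robot.pause(.4); F=[]
    for _ in range(25): robot.pause(.02); s=robot.observe(); F.append(np.r_[s['ft_force'],s['torque']])
    print(d,np.mean(F,0).round(3),round(s['time'],2))
E
```

```text
(0, 0) [-1.430e-01  2.020e-01 -2.251e+00  7.200e-02  4.200e-02 -1.000e-03] 19.27
(0.0012, 0) [-4.919  0.053 -0.644 -0.005  1.22  -0.017] 20.36
(-0.0012, 0) [ 0.438  0.205 -2.379  0.043 -0.121  0.004] 21.57
(0, 0.0012) [ 1.060e-01  4.400e-02 -2.403e+00 -1.000e-03  1.000e-02 -0.000e+00] 22.7
(0, -0.0012) [-0.039  5.197 -1.15   1.356  0.024  0.018] 23.91
(0, 0) [-0.226  0.475 -2.666  0.135  0.065 -0.005] 24.99
```

The probe puts the free centre about 0.5 mm towards -x and 0.6 mm towards +y, so I'll shift there, verify, and hand in.

```bash
python3 - <<'E'
from h import *
robot.line_to((.5690,-.1517,.268),vel=.01); robot.pause(.8); F=[]
for _ in range(25): robot.pause(.02); s=robot.observe(); F.append(np.r_[s['ft_force'],s['torque']])
m=np.mean(F,0); print(m.round(3)); st('end')
if abs(m[:2]).max()<.4 and abs(m[3:]).max()<.06: print(robot.job_done())
E
```

```text
[-5.000e-03  4.500e-02 -2.346e+00 -2.000e-03  7.000e-03  6.000e-03]
end 26.46 [ 0.569  -0.1517  0.268 ] F [-0.71 -0.03 -2.37] M [ 0.014 -0.015  0.008] w 0.0184
the job is handed in; nothing more can be done
None
```

The job is handed in at about 26 s: the plunger is held by its cap and hangs freely through both guides, with almost no side force (under 0.05 N). Its tip is about 29 mm below the lower guide and 28 mm above the glass; the needles were still in the stand when last checked.

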